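# Click the batch counter round to its red tooth

## Task

One order of masala is ground: with a closed fingertip, gently flick the teeth of the blue batch-counter wheel, anticlockwise as its yellow arrow shows, until the red tooth has clicked into place at the brass pointer, never running past it, and leave the wheel at rest there. Only flick the wheel; do not pinch, lift or shove the counter, and leave everything else on the ledge where it stands.

Things in the scene. Friction and masses are not known exactly. Their poses are not given: they have to be found in the camera images.
- counter: batch counter, loose on the ledge, 2.3 to 3.2 kg: round grey foot 124 mm across, narrowing to 110 mm at its top, 50 mm high, with a brass pointer post on one side. Origin: centre of its underside, below the wheel axis; z up; x points from the wheel axis to the pointer. The post stands 101 to 111 mm out along x, its top 78 mm above the ledge
- wheel (a joint): wheel angle about its upright axis, rad, growing anticlockwise seen from above; 0 with the red tooth at the pointer. Click places every 0.785 rad (45 degrees); starts in the one 2, 3 or 4 clicks short of 0 (-1.571, -2.356, -3.142). A spring detent: a tooth pushed more than half a click (0.39 rad) snaps on to the next place by itself once the finger lets it. A tooth needs 2 to 4 N
- wheel_center (a point): top centre of the wheel, on its axis, 74 mm above the ledge. Wheel: blue disc, radius 46 mm, with eight flat teeth standing out radially every 45 degrees to 75 mm from the axis; each is 8 mm thick along the rim and spans 54 to 74 mm above the ledge; seven white, one red. Gap between two teeth: 45 mm at 68 mm from the axis; free space below the teeth outside the foot
- red_tip (a point): outer end of the red tooth, at its top edge, 75 mm from the axis
- pointer_tip (a point): the inner end of the brass pointer, 83 mm from the wheel's axis, 78 mm above the ledge
- slab: black granite grinding slab, fixed, 380 mm (its x) by 240 mm by 60 mm high with two low ribs; origin at the centre of its underside
- roller: black granite roller, radius 32 mm, 270 mm long along its y axis, lying on the slab; origin at the middle of its underside
- tumbler: stainless steel tumbler standing near the counter, 66 mm across the rim, 95 mm high; origin at the centre of its underside
- scoop: green plastic scoop lying flat, about 175 mm long along its x axis, 56 mm wide, 30 mm high; origin near the middle of its underside
- jar: lidded white ceramic jar with a blue band, 101 mm across, 128 mm high; origin at the centre of its underside
- shell: brown coconut-shell bowl, 104 mm across, 50 mm high; origin at the centre of its underside

How it is judged (in metres and radians):
At the end, for the whole second after the job is handed in: the wheel rests in the click place with the red tooth at the pointer, within 0.12 rad (7 degrees), having been advanced anticlockwise; the counter stands upright within 20 mm of where it was; roller, tumbler, scoop, jar and shell are within 25 mm of where they were (value of joint wheel between -0.12 and 0.12 rad and velocity of joint wheel between -0.1 and 0.1 rad/s and horizontal distance between red_tip and pointer_tip below 0.015 m and distance of counter from where it was at the start of the episode below 0.02 m and angle between counter's own z axis and vertical below 0.05 rad and distance of each of roller, tumbler, scoop, jar, shell from where it was at the start of the episode below 0.025 m); the robot touches nothing.
It fails at once if the wheel runs past the pointer by more than half a click, or is turned backwards (clockwise) past the place four clicks short (value of joint wheel above 0.45 rad or value of joint wheel below -3.9 rad).
It fails at once if the counter is lifted, carried or shoved more than 20 mm, or tipped (distance of counter from where it was at the start of the episode above 0.02 m or angle between counter's own z axis and vertical above 0.12 rad).
It fails at once if the counter or its wheel is pinched or pressed with more than 25 N (contact force between the fingers and counter above 25 N).
It fails at once if the arm or the gripper's body, not the fingers, presses on the counter with more than 3 N (contact force between the arm and counter above 3 N).
It fails at once if roller, tumbler, scoop, jar or shell is moved more than 25 mm (distance of any of roller, tumbler, scoop, jar, shell from where it was at the start of the episode above 0.025 m).
It also fails if it takes over 64 s, if anything falls off the work surface, if the arm or the gripper's body presses on something with over 40 N, if the wrist force passes 120 N, or if a joint passes its speed limit or range.

## Robot

A 6-joint arm with a two-finger parallel gripper is mounted at the origin on the work surface. World frame = base frame: x ahead of the robot, y to its left, z up, the work surface at z = 0. Lengths are in mm, angles in degrees, forces in N, time in s.
With the tool pointing down it reaches from about 300 to 850 mm from the base axis. Payload 4.2 kg.
Tool frame: the origin (TCP) lies at the very end of the fingers, on their centre line; the grasp point (between the pads) lies 19 mm behind it (env.grip_point_offset is the distance from the TCP to the grasp point, in mm); z points along the fingers, y is the line along which they close (so a half turn about z gives the same grasp; the last joint's range is limited). The gripper opens to 91 mm and grips with 3 to 60 N. Pads are 32 mm wide; open, the fingers measure 118 mm over their backs; the gripper's body (76 mm by 178 mm) begins 60 mm behind the grasp point.
Start: joints at [-1.146, 18.312, 89.639, -0, 72.044, -1.146], TCP at [575.016, 0, 213.976] pointing down, gripper open.
Joint ranges: [-177.97, 177.97], [-48.28, 115.42], [12.27, 149.76], [-77.06, 257.06], [2.81, 150.46], [-146.56, 146.56]. Speed limits (degrees/s): [147.25, 147.25, 180, 180, 180, 180].

## Interface

Orientations are given as [roll, pitch, yaw] about the fixed x, y, z axes, in that order (R = Rz(yaw) Ry(pitch) Rx(roll)).
In Python, from workcell import env gives the robot as it stands. The module is installed in compiled form; this text tells all that it offers.
- The arm moves only by the tool arm_command, never from a script. Its argument "rows" is a list of rows, each an object with "delta_pos": the shift along the tool's x, y, z in mm, a list of three; "roll": the turn about the tool's z in units of 5 degrees (1.0 is 5 degrees); "jaw": the opening in per cent of the stroke, from 0 (shut) to 100 (fully open). A call has 1 to 20 rows; each row is the pose to reach, as a shift and turn from the pose commanded when the call began, along the tool's axes at that moment; what a row does not reach only later rows make up. A row lasts 1/12 s, in which the tool goes at most 41.7 mm and 7.16 degrees, less where a joint would pass 70% of its speed; a pose out of reach is approached as far as the arm can. A call with a gripper value outside its range is refused whole. The fingers move at their own pace and stop on an object; "squeeze" is the grip in N (left out, the last holds). Time passes only in rows, so rows that repeat a pose let the fingers close. It gives the time, the measured TCP pose, the force, the opening and the grip force at its end, in the units of the state.
- env.state(): the state, without advancing time (a new reading comes with each control period).
- env.grab_frame(name): name is "scene" or "side" or "wrist"; returns a dict with "img" (480x640x3 uint8, blue, green, red), "z_map" (480x640 float32, mm along the optical axis (not along the pixel's ray), 0 where there is no reading), "fov_y" (degrees; the focal length in pixels is half the picture's height over the tangent of half this angle, whatever the lens; pixels are square), "cx", "cy" (the principal point, pixels), "R" (3x3) and "t" (3): a world point X has camera coordinates R X + t; the wrist camera has in their place "T_tool_cam" (4x4, takes a point from camera to tool coordinates, whose origin is the TCP and whose axes are the flange's). Camera axes: x right, y down, z forward; pixel columns grow to the right and rows downward; lengths in mm; the calibration is good to about 2 mm. A picture is of the moment at which its call begins: read the wrist's pose just before it.
- env.job_done(): hands the job in; it is judged then, once.
The state is a dict: "time_s": time; "qpos": joint angles; "qvel": joint speeds; "effort": joint torques, N m; "ee_pos": TCP position; "ee_rot": TCP orientation; "force": force on the tool from outside, world axes, zero at the start; "torque": the same for the moment, N m; "gripper_width": finger opening in mm; "gripper_force": force on a finger pad.
Only numpy, scipy, OpenCV 4.12 (cv2) and the standard library are available. Lean on these libraries where they do the work, as an engineer would, in place of code of your own. Each camera call takes 0.05 s, during which the arm holds its last target. There are 200 camera calls.

## Working session

There is one attempt and no reset: what is moved stays moved. The work goes in short steps, Python scripts to look and compute and a tool call to move; the robot and the scene stay as the last step left them, time stands still between calls to the robot, and variables do not carry over. Pictures are saved under pics/ and viewed, at most 10 in all, crops included, and the job is handed in when it is done.

Besides the shell and the picture viewer there is one more tool, called after "Request:" by a JSON object that holds its "name" and its "arguments", one argument or row to a line. arm_command: Moves the arm, as the interface text tells. Its arguments: {"type":"object","properties":{"rows":{"type":"array"},"squeeze":{"type":"number"}},"required":["rows"]}

```bash
mkdir -p pics
python3 - <<'E'
from workcell import env
import cv2,pickle,numpy as np
s=env.state();print(s['time_s'],s['ee_pos'],s['ee_rot'],s['gripper_width'])
fs={}
for n in("scene","side"):
    f=env.grab_frame(n);fs[n]=f;cv2.imwrite(f"pics/{n}0.png",f["img"]);print(n,f['fov_y'],f['cx'],f['cy'],-np.array(f['R']).T@f['t'])
pickle.dump(fs,open('f0.pkl','wb'))
E
```

```text
0.0 [5.74499814e+02 2.92200881e-03 2.13134242e+02] [-1.79901286e+02 -1.52334089e-03  8.99988802e+01] 91.49354928696246
scene 54.99413041793076 317.91016788985326 232.41818357938675 [1071.20212307 -351.52563023  821.38452743]
side 56.3547422124913 314.16498921172985 247.75989139883774 [448.44471023 847.36023175 610.39660384]
```

View pics/scene0.png

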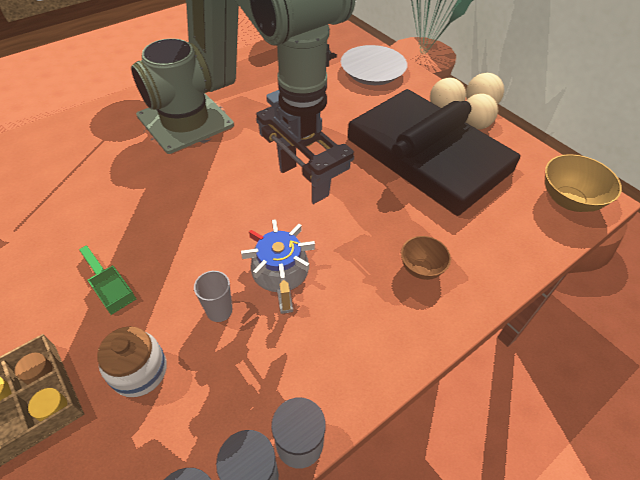

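View pics/side0.png

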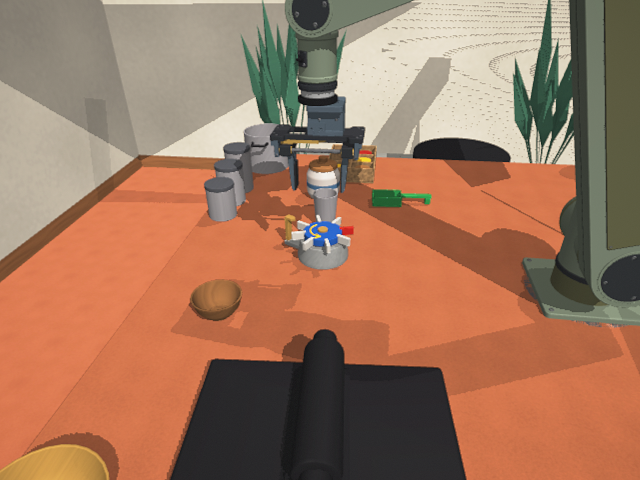

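The scene picture shows the counter wheel at about (278,248), with the red tooth at (255,235), the pointer at (285,285) and the tumbler at (214,295). The side picture shows the wheel at (323,234), the red tooth at (347,230) and the pointer at (290,225). Next I'll turn these into positions.

```bash
cat > h.py <<'E'
import numpy as np,cv2
def cam(f): return 240/np.tan(np.radians(f['fov_y']/2)),np.array(f['R']),np.array(f['t']).ravel()
def onz(f,px,z):
    F,R,t=cam(f);px=np.atleast_2d(px).astype(float)
    d=np.c_[(px[:,0]-f['cx'])/F,(px[:,1]-f['cy'])/F,np.ones(len(px))]@R
    c=-R.T@t;return c+d*((z-c[2])/d[:,2])[:,None]
def mask(f,lo,hi,box):
    m=cv2.inRange(cv2.cvtColor(f['img'],cv2.COLOR_BGR2HSV),lo,hi);o=np.zeros_like(m);x0,y0,x1,y1=box;o[y0:y1,x0:x1]=m[y0:y1,x0:x1]
    return np.argwhere(o)[:,::-1]
def cloud(f,px):
    F,R,t=cam(f);z=f['z_map'][px[:,1],px[:,0]]
    c=np.c_[(px[:,0]-f['cx'])/F*z,(px[:,1]-f['cy'])/F*z,z];return ((c-t)@R)[z>0]
def measure(f,box):
    b=cloud(f,mask(f,(105,120,60),(128,255,255),box));b=b[(b[:,2]>66)&(b[:,2]<80)]
    (cx,cy),r=cv2.minEnclosingCircle(b[:,:2].astype(np.float32))
    rd=np.r_[mask(f,(0,190,60),(4,255,255),box),mask(f,(174,170,60),(180,255,255),box)]
    R=cloud(f,rd);R=R[R[:,2]>64]
    d=R[:,:2]-(cx,cy);k=np.hypot(*d.T);k=(k>44)&(k<80)
    a=np.degrees(np.arctan2(np.median(d[k,1]),np.median(d[k,0]))) if k.sum() else None
    # white teeth angles
    w=cloud(f,mask(f,(0,0,130),(180,70,255),box));w=w[(w[:,2]>68)&(w[:,2]<80)];e=w[:,:2]-(cx,cy);q=np.hypot(*e.T);e=e[(q>50)&(q<76)]
    ph=np.degrees(np.angle(np.mean(np.exp(8j*np.arctan2(e[:,1],e[:,0])))))/8
    # brass
    p=cloud(f,mask(f,(14,90,60),(30,255,255),box));d=p[:,:2]-(cx,cy);q=np.hypot(*d.T);g=(q>80)&(q<115)&(p[:,2]>60)
    pa=np.degrees(np.arctan2(np.median(d[g,1]),np.median(d[g,0]))) if g.any() else None
    print('center',round(cx,1),round(cy,1),'r',round(r,1),'z',np.median(b[:,2]),'red',a,k.sum(),'phase mod45',ph,'ptr',pa,g.sum(),'whites',len(e))
E
python3 - <<'E'
import pickle;from h import *
fs=pickle.load(open('f0.pkl','rb'))
measure(fs['scene'],(230,205,325,325));measure(fs['side'],(275,200,365,270))
f=fs['scene'];px=np.array([(x,y) for x in range(190,240) for y in range(265,330)]);c=cloud(f,px);c=c[c[:,2]>40];print('tumbler',c.min(0),c.max(0))
print('top pts',onz(f,[(214,283)],95))
E
```

```text
center 577.7 -67.1 r 46.1 z 72.38439235881232 red -160.91391025052593 3 phase mod45 17.57952133388007 ptr -27.389331296881096 130 whites 327
center 574.4 -67.4 r 46.2 z 72.15144286018143 red -163.5338836692456 55 phase mod45 17.954231517078235 ptr -25.379988054221027 74 whites 220
tumbler [ 558.226674   -256.7163405    40.12516626] [ 624.25781647 -191.64320082   98.1905991 ]
top pts [[ 590.41476414 -217.33248746   95.        ]]
```

Request:
{"name": "arm_command", "arguments": {
  "rows": [
    {"delta_pos": [8, 2, 0], "roll": -1.2, "jaw": 0},
    {"delta_pos": [16, 4.5, 0], "roll": -2.4, "jaw": 0},
    {"delta_pos": [16, 4.5, 20], "roll": -3.54, "jaw": 0},
    {"delta_pos": [16, 4.5, 40], "roll": -3.54, "jaw": 0},
    {"delta_pos": [16, 4.5, 60], "roll": -3.54, "jaw": 0},
    {"delta_pos": [16, 4.5, 80], "roll": -3.54, "jaw": 0},
    {"delta_pos": [16, 4.5, 95], "roll": -3.54, "jaw": 0},
    {"delta_pos": [16, 4.5, 105], "roll": -3.54, "jaw": 0},
    {"delta_pos": [16, 4.5, 110], "roll": -3.54, "jaw": 0},
    {"delta_pos": [16, 4.5, 110], "roll": -3.54, "jaw": 0},
    {"delta_pos": [16, 4.5, 110], "roll": -3.54, "jaw": 0},
    {"delta_pos": [16, 4.5, 110], "roll": -3.54, "jaw": 0}
  ],
  "squeeze": 10
}}

```text
time_s: 1.1
ee_pos: [580.3, 16.0, 105.0]
ee_rot: [179.9, 0.0, 107.7]
force: [0.3, 0.1, -0.1]
gripper_width: 13.9
gripper_force: 0.0
```

```bash
cat > look.py <<'E'
import sys,cv2;from workcell import env;from h import *
s=env.state();print(round(s['time_s'],2),np.round(s['ee_pos'],1),np.round(s['ee_rot'],1),np.round(s['force'],1),s['gripper_width'])
f=env.grab_frame('scene');g=env.grab_frame('side')
measure(f,(230,205,325,325));measure(g,(275,200,365,270))
a=cv2.resize(f['img'][150:330,180:380],(400,360),interpolation=cv2.INTER_CUBIC);b=cv2.resize(g['img'][120:300,220:420],(400,360),interpolation=cv2.INTER_CUBIC)
cv2.imwrite('pics/%s.png'%sys.argv[1],np.hstack([a,b]))
E
python3 look.py a1
```

```text
1.1 [580.3  16.  105. ] [179.9   0.  107.7] [ 0.3  0.1 -0.1] 13.924581980079024
center 576.6 -68.3 r 45.9 z 72.20063283960954 red -158.94924344293491 2 phase mod45 17.79267797495474 ptr -26.503912572129188 127 whites 341
center 572.9 -63.9 r 46.6 z 72.28506857033099 red -159.99212303050456 55 phase mod45 17.264021623921604 ptr -26.794360778315358 92 whites 178
```

View pics/a1.png

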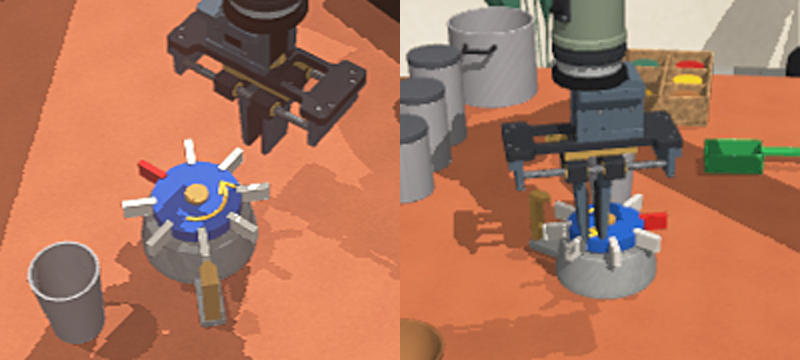

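The closed fingers at about (265,125) in the left crop stand above the gap on the robot's side of the wheel. The red tooth at (152,170) is three clicks short of the pointer at (208,280). Next: finish closing and lower into the gap.

Request:
{"name": "arm_command", "arguments": {
  "rows": [
    {"delta_pos": [0, 0, 0], "roll": 0, "jaw": 0},
    {"delta_pos": [0, 0, 0], "roll": 0, "jaw": 0},
    {"delta_pos": [0, 0, 8], "roll": 0, "jaw": 0},
    {"delta_pos": [0, 0, 16], "roll": 0, "jaw": 0},
    {"delta_pos": [0, 0, 24], "roll": 0, "jaw": 0},
    {"delta_pos": [0, 0, 32], "roll": 0, "jaw": 0},
    {"delta_pos": [0, 0, 38], "roll": 0, "jaw": 0},
    {"delta_pos": [0, 0, 42], "roll": 0, "jaw": 0},
    {"delta_pos": [0, 0, 42], "roll": 0, "jaw": 0},
    {"delta_pos": [0, 0, 42], "roll": 0, "jaw": 0}
  ]
}}

```text
time_s: 2.03
ee_pos: [579.5, 16.0, 61.7]
ee_rot: [-180.0, -0.0, 107.7]
force: [0.4, 0.9, 0.4]
gripper_width: 0.5
gripper_force: 0.0
```

```bash
python3 look.py a2
```

```text
2.03 [579.5  16.   61.7] [-180.    -0.   107.7] [0.4 0.9 0.4] 0.5309385891146575
center 577.4 -66.8 r 46.2 z 72.36967572208874 red -157.3321173515711 3 phase mod45 17.55154587402833 ptr -27.584338623495903 143 whites 341
center 574.2 -62.7 r 45.0 z 72.207876257777 red -159.57059251831672 52 phase mod45 17.673868107836018 ptr 85.41554642523428 213 whites 132
```

View pics/a2.png

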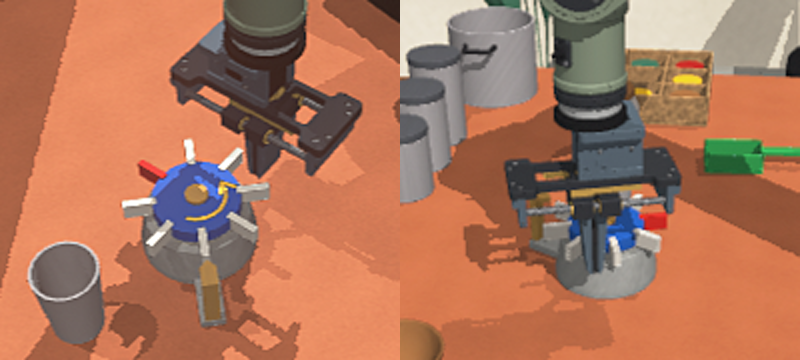

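The fingertip at about (262,170) in the left crop stands in the gap between two white teeth, with no contact force. I'll make one slow stroke.

Request:
{"name": "arm_command", "arguments": {
  "rows": [
    {"delta_pos": [0, -3, 0], "roll": 0, "jaw": 0},
    {"delta_pos": [0, -6, 0], "roll": 0, "jaw": 0},
    {"delta_pos": [0, -9, 0], "roll": 0, "jaw": 0},
    {"delta_pos": [0, -12, 0], "roll": 0, "jaw": 0},
    {"delta_pos": [0, -15, 0], "roll": 0, "jaw": 0},
    {"delta_pos": [0, -18, 0], "roll": 0, "jaw": 0},
    {"delta_pos": [0, -21, 0], "roll": 0, "jaw": 0},
    {"delta_pos": [0, -24, 0], "roll": 0, "jaw": 0},
    {"delta_pos": [0, -27, 0], "roll": 0, "jaw": 0},
    {"delta_pos": [0, -30, 0], "roll": 0, "jaw": 0},
    {"delta_pos": [0, -33, 0], "roll": 0, "jaw": 0},
    {"delta_pos": [0, -36, 0], "roll": 0, "jaw": 0},
    {"delta_pos": [0, -39, 0], "roll": 0, "jaw": 0},
    {"delta_pos": [0, -42, 0], "roll": 0, "jaw": 0},
    {"delta_pos": [0, -45, 0], "roll": 0, "jaw": 0},
    {"delta_pos": [0, -48, 0], "roll": 0, "jaw": 0},
    {"delta_pos": [0, -51, 0], "roll": 0, "jaw": 0},
    {"delta_pos": [0, -54, 0], "roll": 0, "jaw": 0},
    {"delta_pos": [0, -56, 0], "roll": 0, "jaw": 0},
    {"delta_pos": [0, -56, 0], "roll": 0, "jaw": 0}
  ]
}}

```text
time_s: 3.8
ee_pos: [525.6, -1.1, 62.0]
ee_rot: [-180.0, -0.0, 107.7]
force: [-0.2, -0.1, -0.1]
gripper_width: 0.6
gripper_force: 0.0
```

```bash
python3 look.py a3
```

```text
3.8 [525.6  -1.1  62. ] [-180.    -0.   107.7] [-0.2 -0.1 -0.1] 0.6205736741337359
center 578.6 -67.1 r 45.8 z 72.23333740093646 red -121.14271088438343 13 phase mod45 17.798887093471517 ptr -27.520820554605088 134 whites 332
center 578.6 -59.8 r 43.2 z 72.07066261386362 red None 0 phase mod45 16.51532530113446 ptr 119.26509436953816 199 whites 127
```

View pics/a3.png

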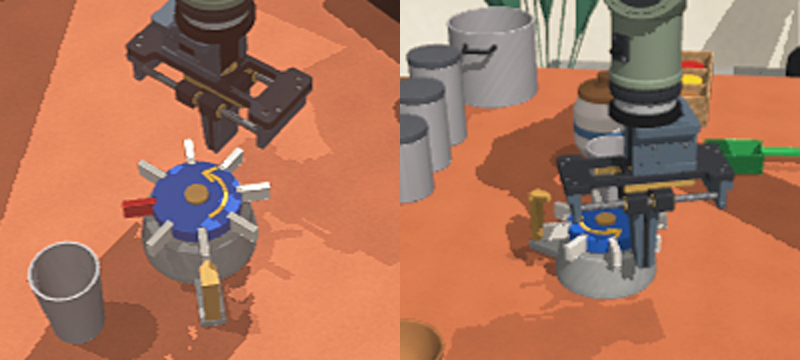

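The wheel advanced exactly one click: the red tooth is now at (138,208), two short, and the counter is unmoved. I'll pull out, go back, enter the next gap and flick again.

Request:
{"name": "arm_command", "arguments": {
  "rows": [
    {"delta_pos": [10, 0, 0], "roll": 0, "jaw": 0},
    {"delta_pos": [22, 0, 0], "roll": 0, "jaw": 0},
    {"delta_pos": [34, 0, 0], "roll": 0, "jaw": 0},
    {"delta_pos": [36, 10, 0], "roll": 0, "jaw": 0},
    {"delta_pos": [36, 22, 0], "roll": 0, "jaw": 0},
    {"delta_pos": [36, 34, 0], "roll": 0, "jaw": 0},
    {"delta_pos": [36, 46, 0], "roll": 0, "jaw": 0},
    {"delta_pos": [36, 56, 0], "roll": 0, "jaw": 0},
    {"delta_pos": [36, 56, 0], "roll": 0, "jaw": 0},
    {"delta_pos": [28, 56, 0], "roll": 0, "jaw": 0},
    {"delta_pos": [20, 56, 0], "roll": 0, "jaw": 0},
    {"delta_pos": [12, 56, 0], "roll": 0, "jaw": 0},
    {"delta_pos": [4, 56, 0], "roll": 0, "jaw": 0},
    {"delta_pos": [0, 56, 0], "roll": 0, "jaw": 0},
    {"delta_pos": [0, 56, 0], "roll": 0, "jaw": 0}
  ]
}}

```text
time_s: 5.15
ee_pos: [579.7, 14.6, 62.1]
ee_rot: [180.0, 0.0, 107.6]
force: [-0.3, 0.7, -0.4]
gripper_width: 0.6
gripper_force: 0.0
```

Request:
{"name": "arm_command", "arguments": {
  "rows": [
    {"delta_pos": [0, -3, 0], "roll": 0, "jaw": 0},
    {"delta_pos": [0, -6, 0], "roll": 0, "jaw": 0},
    {"delta_pos": [0, -9, 0], "roll": 0, "jaw": 0},
    {"delta_pos": [0, -12, 0], "roll": 0, "jaw": 0},
    {"delta_pos": [0, -15, 0], "roll": 0, "jaw": 0},
    {"delta_pos": [0, -18, 0], "roll": 0, "jaw": 0},
    {"delta_pos": [0, -21, 0], "roll": 0, "jaw": 0},
    {"delta_pos": [0, -24, 0], "roll": 0, "jaw": 0},
    {"delta_pos": [0, -27, 0], "roll": 0, "jaw": 0},
    {"delta_pos": [0, -30, 0], "roll": 0, "jaw": 0},
    {"delta_pos": [0, -33, 0], "roll": 0, "jaw": 0},
    {"delta_pos": [0, -36, 0], "roll": 0, "jaw": 0},
    {"delta_pos": [0, -39, 0], "roll": 0, "jaw": 0},
    {"delta_pos": [0, -42, 0], "roll": 0, "jaw": 0},
    {"delta_pos": [0, -45, 0], "roll": 0, "jaw": 0},
    {"delta_pos": [0, -48, 0], "roll": 0, "jaw": 0},
    {"delta_pos": [0, -51, 0], "roll": 0, "jaw": 0},
    {"delta_pos": [0, -54, 0], "roll": 0, "jaw": 0},
    {"delta_pos": [0, -56, 0], "roll": 0, "jaw": 0},
    {"delta_pos": [0, -56, 0], "roll": 0, "jaw": 0}
  ]
}}

```text
time_s: 6.82
ee_pos: [525.6, -1.1, 61.9]
ee_rot: [-180.0, -0.0, 107.7]
force: [0.3, -0.5, -0.6]
gripper_width: 0.8
gripper_force: 0.0
```

```bash
python3 look.py a4
```

```text
6.82 [525.6  -1.1  61.9] [-180.    -0.   107.7] [ 0.3 -0.5 -0.6] 0.7747420861388694
center 578.1 -67.3 r 45.6 z 72.2683998349703 red -72.82812994177722 14 phase mod45 17.973160102401174 ptr -27.565051205024428 129 whites 318
center 580.1 -58.3 r 44.6 z 72.06906881784039 red -78.16511985581694 13 phase mod45 16.790388514006608 ptr 120.19853417566861 193 whites 102
```

View pics/a4.png

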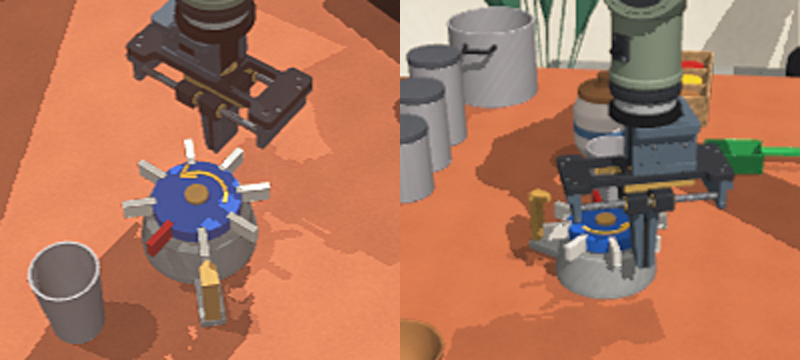

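The red tooth is now at (160,237), one click short of the pointer at (208,275). One more identical flick, then withdraw clear.

Request:
{"name": "arm_command", "arguments": {
  "rows": [
    {"delta_pos": [10, 0, 0], "roll": 0, "jaw": 0},
    {"delta_pos": [22, 0, 0], "roll": 0, "jaw": 0},
    {"delta_pos": [34, 0, 0], "roll": 0, "jaw": 0},
    {"delta_pos": [36, 10, 0], "roll": 0, "jaw": 0},
    {"delta_pos": [36, 22, 0], "roll": 0, "jaw": 0},
    {"delta_pos": [36, 34, 0], "roll": 0, "jaw": 0},
    {"delta_pos": [36, 46, 0], "roll": 0, "jaw": 0},
    {"delta_pos": [36, 56, 0], "roll": 0, "jaw": 0},
    {"delta_pos": [36, 56, 0], "roll": 0, "jaw": 0},
    {"delta_pos": [28, 56, 0], "roll": 0, "jaw": 0},
    {"delta_pos": [20, 56, 0], "roll": 0, "jaw": 0},
    {"delta_pos": [12, 56, 0], "roll": 0, "jaw": 0},
    {"delta_pos": [4, 56, 0], "roll": 0, "jaw": 0},
    {"delta_pos": [0, 56, 0], "roll": 0, "jaw": 0},
    {"delta_pos": [0, 56, 0], "roll": 0, "jaw": 0}
  ]
}}

```text
time_s: 8.17
ee_pos: [579.7, 14.6, 62.1]
ee_rot: [180.0, 0.0, 107.6]
force: [0.6, -0.0, 0.0]
gripper_width: 0.6
gripper_force: 0.0
```

Request:
{"name": "arm_command", "arguments": {
  "rows": [
    {"delta_pos": [0, -3, 0], "roll": 0, "jaw": 0},
    {"delta_pos": [0, -6, 0], "roll": 0, "jaw": 0},
    {"delta_pos": [0, -9, 0], "roll": 0, "jaw": 0},
    {"delta_pos": [0, -12, 0], "roll": 0, "jaw": 0},
    {"delta_pos": [0, -15, 0], "roll": 0, "jaw": 0},
    {"delta_pos": [0, -18, 0], "roll": 0, "jaw": 0},
    {"delta_pos": [0, -21, 0], "roll": 0, "jaw": 0},
    {"delta_pos": [0, -24, 0], "roll": 0, "jaw": 0},
    {"delta_pos": [0, -27, 0], "roll": 0, "jaw": 0},
    {"delta_pos": [0, -30, 0], "roll": 0, "jaw": 0},
    {"delta_pos": [0, -33, 0], "roll": 0, "jaw": 0},
    {"delta_pos": [0, -36, 0], "roll": 0, "jaw": 0},
    {"delta_pos": [0, -39, 0], "roll": 0, "jaw": 0},
    {"delta_pos": [0, -42, 0], "roll": 0, "jaw": 0},
    {"delta_pos": [0, -45, 0], "roll": 0, "jaw": 0},
    {"delta_pos": [0, -48, 0], "roll": 0, "jaw": 0},
    {"delta_pos": [0, -51, 0], "roll": 0, "jaw": 0},
    {"delta_pos": [0, -54, 0], "roll": 0, "jaw": 0},
    {"delta_pos": [0, -56, 0], "roll": 0, "jaw": 0},
    {"delta_pos": [0, -56, 0], "roll": 0, "jaw": 0}
  ]
}}

```text
time_s: 9.83
ee_pos: [525.6, -1.1, 61.9]
ee_rot: [-180.0, -0.0, 107.7]
force: [-0.9, 0.3, -0.7]
gripper_width: 0.6
gripper_force: 0.0
```

Request:
{"name": "arm_command", "arguments": {
  "rows": [
    {"delta_pos": [10, 0, 0], "roll": 0, "jaw": 0},
    {"delta_pos": [22, 0, 0], "roll": 0, "jaw": 0},
    {"delta_pos": [34, 0, 0], "roll": 0, "jaw": 0},
    {"delta_pos": [44, 0, -10], "roll": 0, "jaw": 0},
    {"delta_pos": [50, 0, -30], "roll": 0, "jaw": 0},
    {"delta_pos": [50, 0, -55], "roll": 0, "jaw": 0},
    {"delta_pos": [50, 0, -80], "roll": 0, "jaw": 0},
    {"delta_pos": [50, 0, -100], "roll": 0, "jaw": 0},
    {"delta_pos": [50, 0, -110], "roll": 0, "jaw": 0},
    {"delta_pos": [50, 0, -110], "roll": 0, "jaw": 0},
    {"delta_pos": [50, 0, -110], "roll": 0, "jaw": 0},
    {"delta_pos": [50, 0, -110], "roll": 0, "jaw": 0}
  ]
}}

```text
time_s: 10.83
ee_pos: [509.9, 46.9, 170.8]
ee_rot: [-179.9, -0.0, 107.7]
force: [-0.3, 0.1, 0.6]
gripper_width: 0.4
gripper_force: 0.0
```

```bash
python3 look.py a5
```

```text
10.83 [509.9  46.9 170.8] [-179.9   -0.   107.7] [-0.3  0.1  0.6] 0.4375121671355549
center 577.2 -67.6 r 46.4 z 72.25855266532719 red -25.247523239137283 11 phase mod45 18.02160897156911 ptr -27.028408903789124 130 whites 322
center 576.3 -66.6 r 47.2 z 72.15296537587462 red -27.226502365229596 43 phase mod45 18.25431126004544 ptr -26.55901229577691 69 whites 217
```

View pics/a5.png

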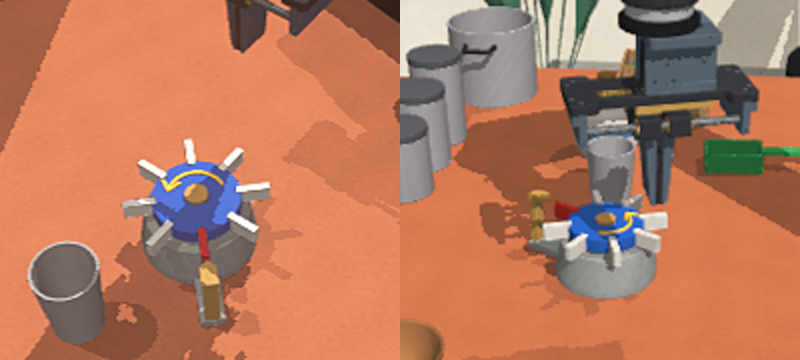

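The red tooth at (203,245) now lines up with the pointer at (208,270), and the arm is clear of everything. I'll hand the job in.

```bash
python3 -c "
from workcell import env
print(env.job_done())"
```

```text
the job is handed in; nothing more can be done
None
```

I handed the job in after three gentle flicks; the last pictures show the red tooth at the brass pointer, the counter where it stood and the arm clear, though the hand-in returned no verdict.

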